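# Unlock the worn sample box

### The arm

A 7-joint arm with a two-finger parallel gripper is mounted at the origin on the work surface. World frame = base frame: x ahead of the robot, y to its left, z up, the work surface at z = 0. Lengths are in m, angles in rad, forces in N, time in s.
With the tool pointing down it reaches from about 0.35 to 0.775 m from the base axis. Payload 3.1 kg.
Tool frame: the origin (TCP) lies on the centre line of the jaws, within the pads' length; the fingertips stand 14 mm ahead of it and the grasp point (between the pads) lies 5 mm behind it (finger_overhang is the x of the fingertips in the tool frame, in m); x points along the fingers, y is the direction in which the jaws open and shut, and the axes are right-handed (so a half turn about x gives the same grasp; the last joint's range is limited). The gripper opens to 85 mm and grips with 20 to 120 N. Pads are 22 mm wide; open, the fingers measure 114 mm over their backs; the gripper's body (76 mm by 85 mm) begins 54 mm behind the grasp point. The pads swing forward as they close: fully open they stand 13 mm farther back than shut.
Start: joints at [-1.256, 0.311, 0.014, 1.512, -0.004, 1.319, -0.027], TCP at [0.192, 0.515, 0.245] pointing down, gripper open.
Joint ranges: [-2.7, 2.7], [-0.3, 1.91], [-1.27, 1.3], [0.12, 2.57], [-1.44, 4.58], [0.2, 2.03], [-3.05, 3.05]. Speed limits (rad/s): [2.79, 2.79, 3.14, 3.14, 3.14, 3.14, 3.14].

### API

Orientations are given as a rotation vector (axis times angle).
In Python, from rig import * gives the robot as it stands. The module is installed in compiled form; this text tells all that it offers. Calls block until the motion is done:
- move_ptp(position, orientation): joint-space move of the TCP to a pose.
- move_linear(position, rot=None, velocity=0.15): straight line of the TCP; rot=None keeps the orientation; velocity is the mean speed in m/s.
- goto_joints(angles): joint-space move.
- command_gripper(opening, force=None): finger opening in m; force is the grip in N (None keeps the last); returns when the fingers have stopped.
- pause(seconds).
- inverse_kinematics(position, orientation): joint angles nearest the present ones, or None.
- get_obs(): the state.
- camera(name): name is "scene" or "top" or "wrist"; returns the picture (400x640x3 uint8, blue, green, red); there is no depth.
- camera_model(name): a dict with "K" (3x3 intrinsics, pixels), "rvec" (rotation vector, rad) and "tvec" (3), from world to camera coordinates, as OpenCV has them. Camera axes: x right, y down, z forward; pixel columns grow to the right and rows downward; lengths in m; the calibration is good to about 2 mm. A picture is of the moment at which its call begins: read the wrist's pose just before it. camera_model takes no time and is no camera call; for the wrist camera it gives the pose at the moment of the call.
A pose or a line that the arm cannot do raises IKError and nothing moves.
- finish_job(): hands the job in, once; it reports no verdict.
The state is a dict: "t": time; "qpos": joint angles; "qd": joint speeds; "joint_efforts": joint torques, N m; "tcp_pos": TCP position; "orientation": TCP orientation; "contact_force": force on the tool from outside, world axes, zero at the start; "wrist_torque": the same for the moment, N m; "gripper_width": finger opening in m.
Only numpy, scipy, OpenCV 4.12 (cv2) and the standard library are available. Lean on these libraries where they do the work, as an engineer would, in place of code of your own. Each camera call takes 0.05 s, during which the arm holds its last target.

### The job

Take the yellow key out of the wooden key block and unlock the grey steel sample box on the bench: feel the key into the worn lock on top of the lid, whose keyway never rests quite square, until it is fully home, then keep it pushed in and turn it clockwise until the hidden bolt lets go, and let go of the key so that the lid springs ajar. Never force the key; leave the key home in the lock, and leave the other keys and the things on the bench where they are.

Things in the scene. Friction and masses are not known exactly. Their poses are not given: they have to be found in the camera images.
- key: the key to use, yellow bow. Origin on its centre line at the underside of its collar, the shoulder that stops it; z up out of the bow, blade down along -z, blade width along x, thickness along y; symmetric, fits either way round. About 35 g. Stands upright in one slot of the key block, collar on the block's top
- key_bow (a point): middle of the key's plastic bow, 26 mm above the key's origin: bow 30 wide (x) x 10 thick (y) x 40 mm tall, from 6 to 46 mm above the origin; below it a steel collar 14 x 8 x 6 mm
- key_tip (a point): tip of the key's flat steel blade, 25 mm below the key's origin; blade 10 wide (x) x 3 thick (y) x 25 mm long, tip square, with no useful lead
- keyblock: fixed wooden block 170 (x) x 56 (y) x 40 mm tall, origin at the centre of its underside; three blade slots in a row along x, 50 mm apart (-50, 0, +50 mm), blade width along x; slots give the blades about 1 mm of play; its top is 40 mm above the bench
- key_red: same key form with a red bow, for another lock; stays in the block
- key_blue: same key form with a blue bow, for another lock; stays in the block
- box: fixed grey steel sample box 220 (x) x 240 (y) x 97 mm tall with lid shut; origin at the centre of its underside; lid hinged along its far (+x) edge, lock on top of the lid near the front (-x) edge, 78 mm in front of the centre. A flat carrying handle stands 12 mm above the middle of the lid
- lock (a point): centre of the round lock face (brass plug 22 mm across in a 31 mm steel bezel), 100 mm above the bench, lid shut. Moves with the lid, does not turn with the plug; z out along the turning axis, x as the box's. Keyway: slot 13.4 x 4.6 mm through the plug's centre; key home = collar on the lock face. Over the last 5 mm the key pushes a sprung tumbler (3 to 5 N)
- bolt (a point): where the hidden bolt (a cam on the plug, inside the box) hooks under its strike. It lets go 55 to 65 deg clockwise of square; hard stop at 80 deg (from above; square = keyway's long side along the lock's x); the key has up to 9 deg of slack. It turns past 45 deg only with the key within 2 mm of home; past that the tumbler stays down. Key and lock bear 25 N in all before home, 60 N turning
- lid (a joint): the lid's hinge, rad, 0 shut, sprung; once the bolt has let go and nothing presses on the lid it springs to about 0.12 rad (lock 22 mm higher) and stays. The worn plug rests anywhere from 13 deg anticlockwise to 37 deg clockwise of square, new each time and not measured; it is stiff (0.1 N m) and stays put under a light touch
- tip_box: box of pipette tips 85 x 120 x 70 mm, bystander
- petri: stack of petri dishes, 88 mm across, 30 mm tall, bystander
- wash_bottle: white wash bottle 64 mm across, 205 mm tall, bystander
- media_bottle: glass bottle with blue cap, 68 mm across, 140 mm tall, bystander
- tube_rack: orange tube rack 75 x 160 x 79 mm with tubes, bystander
- carton: white slide carton with a blue band, 100 x 75 x 45 mm, bystander

How it is judged:
On the way:
1. the yellow key is fully home in the lock (collar within 2 mm of the lock face) while the lid is still shut (z of key in the frame of lock between -0.002 and 0.002 m and horizontal distance between key and lock below 0.003 m and angle between the z axis of key and the z axis of lock, either way round below 0.1 rad and value of joint lid below 0.03 rad), for 0.2 s.
At the end, for the whole second after the job is handed in: the lid stands ajar on its spring (lid joint between 0.07 and 0.3 rad, at rest), the yellow key is released and still, left home in the lock (within 4 mm of the stop) and turned at least 0.8 rad from square, the other keys stand within 6 mm and the bystanders within 15 mm of where they were (value of joint lid between 0.07 and 0.3 rad and z of key in the frame of lock below 0.004 m and distance between key and lock below 0.005 m and angle between the z axis of key and the z axis of lock, either way round below 0.15 rad and angle between the x axis of key and the x axis of lock, either way round above 0.8 rad and linear speed of key below 0.02 m/s and velocity of joint lid below 0.05 rad/s and distance of each of key_red, key_blue from where it was at the start of the episode below 0.006 m and distance of each of tip_box, petri, wash_bottle, media_bottle, tube_rack, carton from where it was at the start of the episode below 0.015 m); the robot touches nothing.
It fails at once if the key is forced: more than 25 N against the lock while it is more than 3 mm short of home (contact force between key and box above 25 N and z of key in the frame of lock above 0.003 m).
It fails at once if the key is pressed or twisted in the lock with more than 60 N of contact force in all (contact force between key and box above 60 N).
It fails at once if another key is moved by more than 6 mm (distance of any of key_red, key_blue from where it was at the start of the episode above 0.006 m).
It fails at once if a bystander is moved by more than 15 mm (distance of any of tip_box, petri, wash_bottle, media_bottle, tube_rack, carton from where it was at the start of the episode above 0.015 m).
It also fails if it takes over 72 s, if anything falls off the work surface, if the arm or the gripper's body presses on something with over 40 N, if the wrist force passes 120 N, or if a joint passes its speed limit or range.

## Working session

There is one attempt and no reset: what is moved stays moved. The work goes in short steps, each a Python script; the robot and the scene stay as the last script left them, time stands still between calls to the robot, and variables do not carry over. Pictures are saved under pics/ and viewed, and the job is handed in when it is done.

```bash
mkdir -p pics; ls; python3 - <<'E'
from rig import *
import cv2
o=get_obs();print(o)
for n in("scene","top","wrist"):
    m=camera_model(n);print(n,m)
    cv2.imwrite(f"pics/a_{n}.png",camera(n))
E
```

```text
pics
{'t': 0.0, 'qpos': array([-1.25572306,  0.31171439,  0.01398634,  1.51305904, -0.00440439,
        1.31922125, -0.02719567]), 'qd': array([-9.11281288e-05, -2.77497207e-04,  1.20402001e-03, -1.33447084e-04,
       -1.94137625e-03,  2.40819116e-04, -6.38189290e-04]), 'joint_efforts': array([-2.64524701e-06, -3.79923141e+01,  1.46302585e-01, -2.30586165e+01,
        1.22077687e-02,  1.37404146e-02, -1.93270679e-06]), 'tcp_pos': array([0.19182623, 0.5147107 , 0.24422643]), 'orientation': array([ 0.2780337 ,  1.55294767, -0.28173817]), 'contact_force': array([ 0.16788957,  0.19180427, -0.51928227]), 'wrist_torque': array([ 0.00201075, -0.03178475,  0.0073598 ]), 'gripper_width': 0.08529810602793518}
scene {'K': array([[433.38533033,   0.        , 318.79077343],
       [  0.        , 433.38533033, 201.1220864 ],
       [  0.        ,   0.        ,   1.        ]]), 'rvec': array([ 2.13417569,  0.90272455, -0.42216201]), 'tvec': array([-0.3965423 , -0.22051061,  1.79020916])}
top {'K': array([[470.67810492,   0.        , 319.24489561],
       [  0.        , 470.67810492, 197.51892144],
       [  0.        ,   0.        ,   1.        ]]), 'rvec': array([ 2.18122504, -2.12429986,  0.14908953]), 'tvec': array([-0.03161795,  0.60139852,  1.59115169])}
wrist {'K': array([[311.32179737,   0.        , 318.53510531],
       [  0.        , 311.32179737, 197.35797684],
       [  0.        ,   0.        ,   1.        ]]), 'rvec': array([-2.35560169, -1.63744695, -0.25829293]), 'tvec': array([-0.54798749, -0.03966515,  0.37996056])}
```

View pics/a_scene.png

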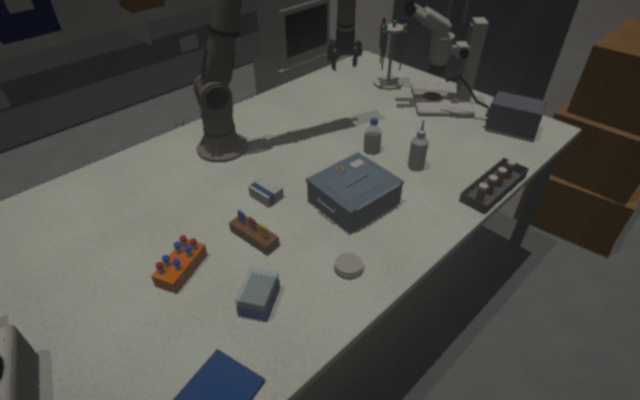

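View pics/a_top.png

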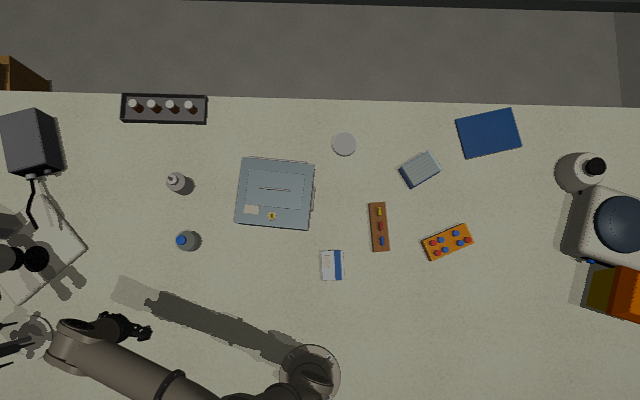

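View pics/a_wrist.png

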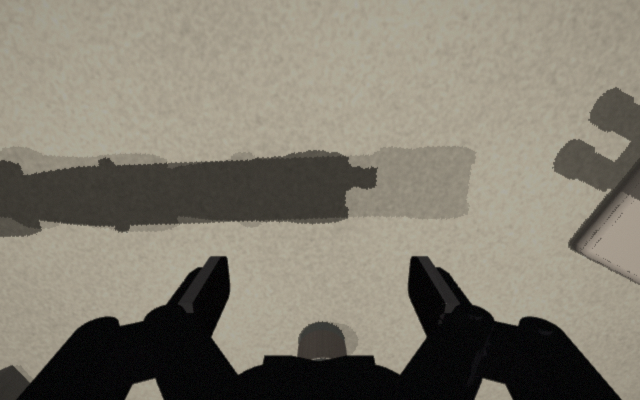

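Top: the yellow key is at about (379,211), at the far end of the key block. Red is at (379,226) and blue at (381,241). The lock, with brass showing, is at (271,216). The robot base is at the lower centre. Next I'll enlarge the relevant areas and get coarse positions.

```bash
cat > h.py <<'E'
import numpy as np, cv2
from scipy.spatial.transform import Rotation as R
def ray(m,uv):
    Rm=cv2.Rodrigues(np.array(m["rvec"]))[0];t=np.array(m["tvec"]).ravel()
    c=-Rm.T@t; K=m["K"]
    d=Rm.T@np.linalg.solve(K,np.array([uv[0],uv[1],1.])); return c,d/np.linalg.norm(d)
def onplane(m,uv,z):
    c,d=ray(m,uv); return c+d*(z-c[2])/d[2]
def cross(rays):
    A=np.zeros((3,3));b=np.zeros(3)
    for c,d in rays:
        P=np.eye(3)-np.outer(d,d);A+=P;b+=P@c
    p=np.linalg.solve(A,b)
    return p,[np.linalg.norm((np.eye(3)-np.outer(d,d))@(p-c)) for c,d in rays]
def proj(m,p):
    return cv2.projectPoints(np.array(p,float).reshape(-1,3),np.array(m["rvec"]),np.array(m["tvec"]),m["K"],None)[0].reshape(-1,2)
def down(yaw):
    # tool x down; tool y (jaw opening) horizontal at angle yaw in world
    x=np.array([0,0,-1.]);y=np.array([np.cos(yaw),np.sin(yaw),0]);z=np.cross(x,y)
    return R.from_matrix(np.stack([x,y,z],1)).as_rotvec()
E
python3 - <<'E'
from rig import *
from h import *
t=cv2.imread("pics/a_top.png");s=cv2.imread("pics/a_scene.png")
cv2.imwrite("pics/b_top.png",cv2.resize(t[140:290,225:425],None,fx=4,fy=4,interpolation=cv2.INTER_CUBIC))
cv2.imwrite("pics/b_scene.png",cv2.resize(s[140:260,220:410],None,fx=4,fy=4,interpolation=cv2.INTER_CUBIC))
m=camera_model("top")
for n,uv,z in[("lock",(271,216),.1),("yk",(379,211),.08),("rk",(379,226),.08),("bk",(381,241),.08),("wash",(176,180),.2),("media",(184,240),.14),("carton",(332,265),.045),("box c",(275,193),.097)]:
    print(n,onplane(m,uv,z).round(3))
o=get_obs();Rm=R.from_rotvec(o["orientation"]).as_matrix();print(Rm.round(2))
E
```

```text
lock [0.528 0.143 0.1  ]
yk [ 0.556 -0.218  0.08 ]
rk [ 0.506 -0.219  0.08 ]
bk [ 0.456 -0.226  0.08 ]
wash [0.624 0.435 0.2  ]
media [0.439 0.415 0.14 ]
carton [ 0.372 -0.065  0.045]
box c [0.606 0.133 0.097]
[[-0.    0.35  0.94]
 [-0.    0.94 -0.35]
 [-1.   -0.    0.  ]]
```

View pics/b_top.png

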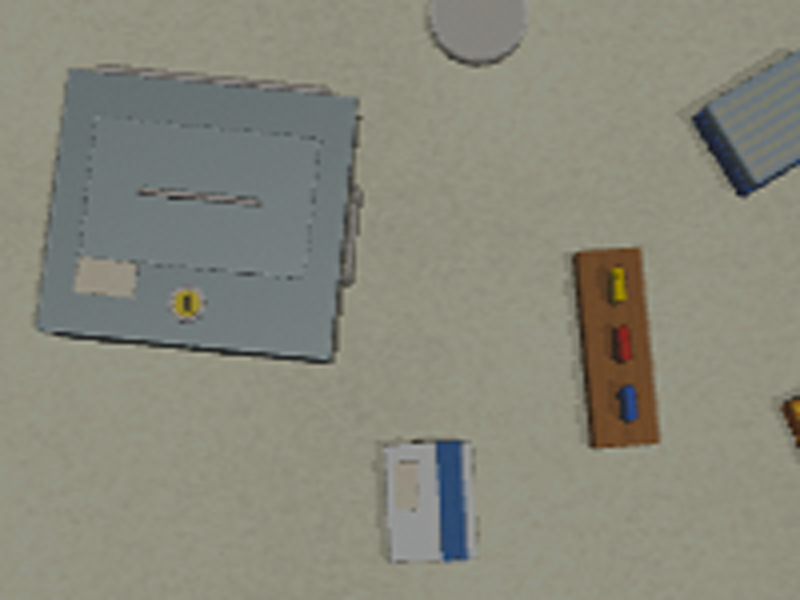

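View pics/b_scene.png

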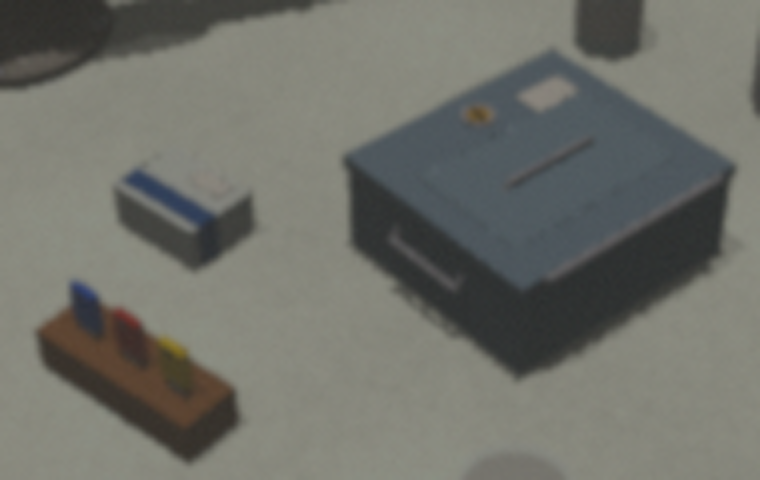

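```bash
python3 - <<'E'
from rig import *
from h import *
o=get_obs();T=R.from_rotvec(o["orientation"]).as_matrix()
m=camera_model("wrist");c,d=ray(m,(320,200));Rm=cv2.Rodrigues(m["rvec"])[0]
print("cam in tool",T.T@(c-o["tcp_pos"]),"\naxes in tool (cols cam x,y,z)\n",(T.T@Rm.T).round(3))
for yaw in(np.pi/2,-np.pi/2):
  for p in([.528,.143,.25],[.556,-.218,.25]):
    print(yaw,p,inverse_kinematics(p,down(yaw)))
E
```

```text
cam in tool [-0.12768282 -0.00071373 -0.08086314] 
axes in tool (cols cam x,y,z)
 [[ 0.    -0.311  0.95 ]
 [ 1.     0.001 -0.   ]
 [-0.     0.95   0.311]]
1.5707963267948966 [0.528, 0.143, 0.25] [-0.57462396  0.31018794  0.3676943   1.52232929 -0.11322045  1.33011466
  1.37485741]
1.5707963267948966 [0.556, -0.218, 0.25] [-0.29231152  0.56340884  1.03204486  1.3913269  -0.47989244  1.4518211
  2.29556541]
-1.5707963267948966 [0.528, 0.143, 0.25] [-0.79391803  0.34441014  0.67118413  1.53053742 -0.2172823   1.3425152
 -1.67286747]
-1.5707963267948966 [0.556, -0.218, 0.25] [-0.27620763  0.55009951  0.99688106  1.39075676 -0.45846786  1.44386876
 -0.86266159]
```

```bash
python3 - <<'E'
from rig import *
from h import *
q=get_obs()["qpos"].copy(); q[0]=-0.305; q[6]=1.30
goto_joints(q)
o=get_obs();print(o["t"],o["tcp_pos"])
for i,(x,y) in enumerate([(.528,.143),(.528,.073)]):
    move_ptp([x,y,.25],down(np.pi/2)); pause(.1)
    m=camera_model("wrist");im=camera("wrist");cv2.imwrite(f"pics/lock{i}.png",im);np.save(f"lock{i}.npy",m,allow_pickle=True)
# keys
a=np.arctan2(-.218,.53)
q=get_obs()["qpos"].copy(); q[0]=0.37; q[6]=1.97;q[2]=0.014;q[4]=0
goto_joints(q)
for i,(x,y) in enumerate([(.52,-.22),(.52,-.15)]):
    move_ptp([x,y,.25],down(np.pi/2)); pause(.1)
    m=camera_model("wrist");im=camera("wrist");cv2.imwrite(f"pics/key{i}.png",im);np.save(f"key{i}.npy",m,allow_pickle=True)
o=get_obs();print(o["t"],o["tcp_pos"],o["qpos"])
ims=[cv2.imread(f"pics/{n}{i}.png") for n in("lock","key") for i in(0,1)]
cv2.imwrite("pics/four.png",cv2.resize(np.vstack([np.hstack(ims[:2]),np.hstack(ims[2:])]),(800,500)))
E
```

```text
1.975 [0.53003011 0.14474181 0.24444343]
4.9667 [ 0.51956342 -0.15152063  0.25028283] [ 0.26434057  0.29055177 -0.01666019  1.52657645  0.00614912  1.32398032
  1.81540845]
```

View pics/four.png

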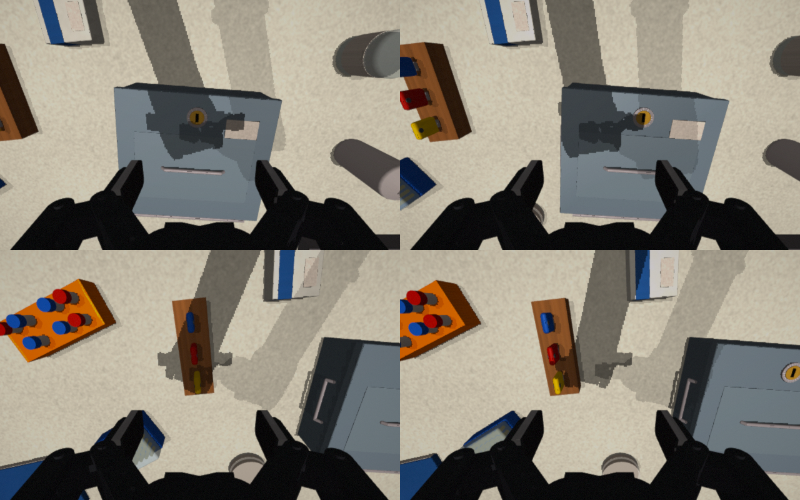

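Lock at about (196,118)/(643,117) in the mosaic (half scale), key block at (193,345)/(556,345), yellow key nearest the fingers at (197,382)/(557,385). Next I'll measure at full resolution with masks.

```bash
python3 - <<'E'
from rig import *
from h import *
A=[]
for n,c in(("lock",[(313,188),(389,187)]),("key",[(315,290),(251,290)])):
    for i in(0,1):
        im=cv2.imread(f"pics/{n}{i}.png");u,v=c[i]
        A.append(cv2.resize(im[v-45:v+45,u-60:u+60],(396,297),interpolation=cv2.INTER_NEAREST))
cv2.imwrite("pics/c.png",np.vstack([np.hstack(A[:2]),np.hstack(A[2:])]))
for n in("lock","key"):
  for i in (0,1):
    im=cv2.imread(f"pics/{n}{i}.png");hsv=cv2.cvtColor(im,cv2.COLOR_BGR2HSV)
    for nm,lo,hi in(("yel",(18,120,40),(34,255,255)),):
        mk=cv2.inRange(hsv,lo,hi);k,_,st,ce=cv2.connectedComponentsWithStats(mk)
        for j in range(1,k):
            if st[j,4]>40: print(n,i,nm,st[j],ce[j].round(1))
E
```

```text
lock 0 yel [304 177  23  23 350] [314.8 187.9]
lock 1 yel [378 177  24  23 353] [389.2 188. ]
lock 1 yel [  17  187   45   37 1056] [ 39.5 204.1]
key 0 yel [129  57  37  61 198] [147.3  87.8]
key 0 yel [309 193  13  38 380] [315.4 211.4]
key 1 yel [617 186  23  22 347] [628.4 196.3]
key 1 yel [244 193  19  38 501] [253.1 211.8]
```

View pics/c.png

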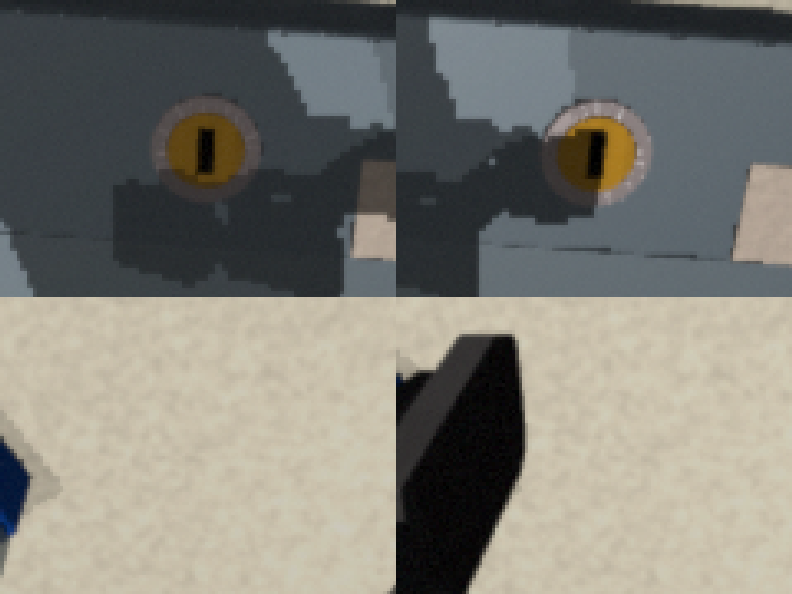

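```bash
python3 - <<'E'
from rig import *
from h import *
A=[]
for i,c in enumerate([(315,170),(250,170)]):
    im=cv2.imread(f"pics/key{i}.png");u,v=c
    A.append(cv2.resize(im[v-55:v+65,u-50:u+50],(400,480),interpolation=cv2.INTER_NEAREST))
cv2.imwrite("pics/d.png",np.hstack(A))
ms=[np.load(f"lock{i}.npy",allow_pickle=True).item() for i in(0,1)]
rs=[];B=[]
for i in(0,1):
    im=cv2.imread(f"pics/lock{i}.png");hsv=cv2.cvtColor(im,cv2.COLOR_BGR2HSV)
    mk=cv2.inRange(hsv,(15,100,30),(36,255,255));k,_,st,ce=cv2.connectedComponentsWithStats(mk)
    j=min(range(1,k),key=lambda j:np.hypot(ce[j][0]-(315,390)[i],ce[j][1]-188) if st[j,4]>100 else 1e9)
    one=(_==j).astype(np.uint8)
    ct=max(cv2.findContours(one,cv2.RETR_EXTERNAL,cv2.CHAIN_APPROX_NONE)[0],key=cv2.contourArea)
    e=cv2.fitEllipse(ct);f=np.zeros_like(one);cv2.drawContours(f,[ct],-1,1,-1)
    hole=((f==1)&(im.max(2)<45)).astype(np.uint8)
    ys,xs=np.nonzero(hole);pts=np.stack([xs,ys],1).astype(float)
    rs.append(ray(ms[i],e[0]))
    w=np.array([onplane(ms[i],p,.1)[:2] for p in pts]);c0=w.mean(0);ev,V=np.linalg.eigh(np.cov((w-c0).T))
    a=np.degrees(np.arctan2(V[1,1],V[0,1]));a=(a+90)%180-90
    sp=[np.ptp((w-c0)@V[:,k]) for k in(1,0)]
    print(i,"ell",np.round(e,2) if 0 else e,"hole px",len(xs),"centre on z=.1",onplane(ms[i],e[0],.1),"hole c",c0,"keyway ang",a,sp)
print("lock tri",cross(rs))
E
```

```text
0 ell ((314.8199768066406, 187.98204040527344), (22.203659057617188, 22.7244930267334), 96.67371368408203) hole px 62 centre on z=.1 [0.52863009 0.13978591 0.1       ] hole c [0.52842656 0.13986317] keyway ang -2.541630608776643 [np.float64(0.011785041596005894), np.float64(0.004078641439357983)]
1 ell ((389.31256103515625, 188.05703735351562), (21.592782974243164, 23.507173538208008), 59.33142852783203) hole px 58 centre on z=.1 [0.5284684  0.13966143 0.1       ] hole c [0.52872951 0.1392759 ] keyway ang -2.1556861136034513 [np.float64(0.012700271862482227), np.float64(0.003922633421473747)]
lock tri (array([0.52868929, 0.1397802 , 0.09952419]), [np.float64(7.769940749489029e-05), np.float64(7.769940749476114e-05)])
```

View pics/d.png

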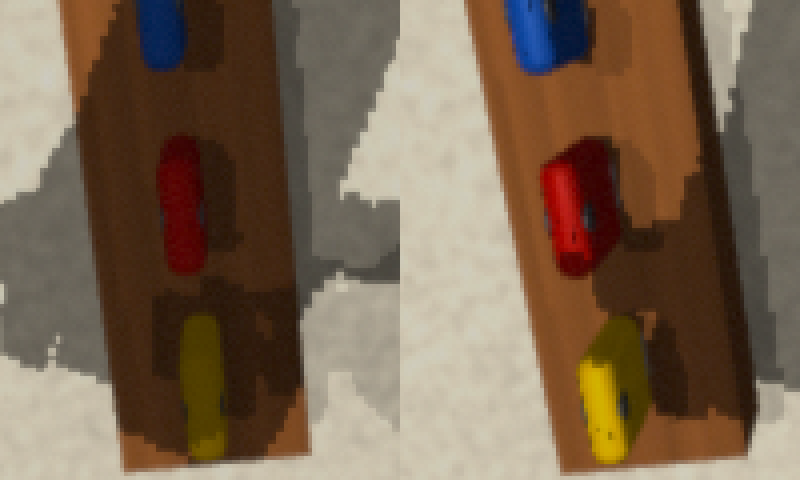

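View 0 shows the yellow bow at about u 310–321, v 193–231. View 1 shows its bright top face centred near (251,217). Next I'll triangulate.

```bash
python3 - <<'E'
from rig import *
from h import *
ms=[np.load(f"key{i}.npy",allow_pickle=True).item() for i in(0,1)]
def cp(i,u,v): return ((u/4+265,v/4+115) if i==0 else ((u-400)/4+200,v/4+115))
for nm,a,b in(("blk corner L",(123,472),(562,473)),("blk corner R",(311,456),(746,456))):
    print(nm,cross([ray(ms[0],cp(0,*a)),ray(ms[1],cp(1,*b))])[0].round(4),[onplane(ms[i],cp(i,*p),.04).round(4)[:2] for i,p in((0,a),(1,b))])
# top-face +x end of yellow and red bows, both views
for nm,a,b in(("yel +x end",(208,462),(608,464)),("red +x end",(187,275),(575,276)),("blue +x end",(165,72),(537,76))):
    print(nm,cross([ray(ms[0],cp(0,*a)),ray(ms[1],cp(1,*b))])[0].round(4),[onplane(ms[i],cp(i,*p),.086).round(4)[:2] for i,p in((0,a),(1,b))])
im=cv2.imread("pics/key1.png");hsv=cv2.cvtColor(im,cv2.COLOR_BGR2HSV)
for nm,mk in(("y",cv2.inRange(hsv,(18,120,170),(34,255,255))),):
    k,l,st,ce=cv2.connectedComponentsWithStats(mk)
    for j in range(1,k):
        if st[j,4]>60 and st[j,0]<400:
            ys,xs=np.nonzero(l==j);w=np.array([onplane(ms[1],p,.086)[:2] for p in zip(xs,ys)]);c=w.mean(0)
            ev,V=np.linalg.eigh(np.cov((w-c).T));print(nm,st[j],c,np.degrees(np.arctan2(V[1,1],V[0,1])),[np.ptp((w-c)@V[:,q]) for q in(1,0)])
# box lid front edge from lock0
m=np.load("lock0.npy",allow_pickle=True).item()
im=cv2.imread("pics/lock0.png");A=[im[110:330,170:460]];cv2.imwrite("pics/e.png",cv2.resize(A[0],None,fx=2.7,fy=2.7,interpolation=cv2.INTER_CUBIC))
E
```

```text
blk corner L [ 0.5957 -0.2454  0.037 ] [array([ 0.5945, -0.2451]), array([ 0.5942, -0.2445])]
blk corner R [ 0.5887 -0.1896  0.0405] [array([ 0.5891, -0.1896]), array([ 0.5887, -0.1897])]
yel +x end [ 0.5704 -0.2198  0.0861] [array([ 0.5705, -0.2198]), array([ 0.5705, -0.2198])]
red +x end [ 0.5214 -0.225   0.0838] [array([ 0.521, -0.225]), array([ 0.5205, -0.2245])]
blue +x end [ 0.4726 -0.23    0.0848] [array([ 0.4724, -0.2299]), array([ 0.4725, -0.2297])]
y [245 206  11  25 176] [ 0.55613612 -0.22096704] -172.8823440130645 [np.float64(0.026641821920235613), np.float64(0.007705589940142986)]
```

View pics/e.png

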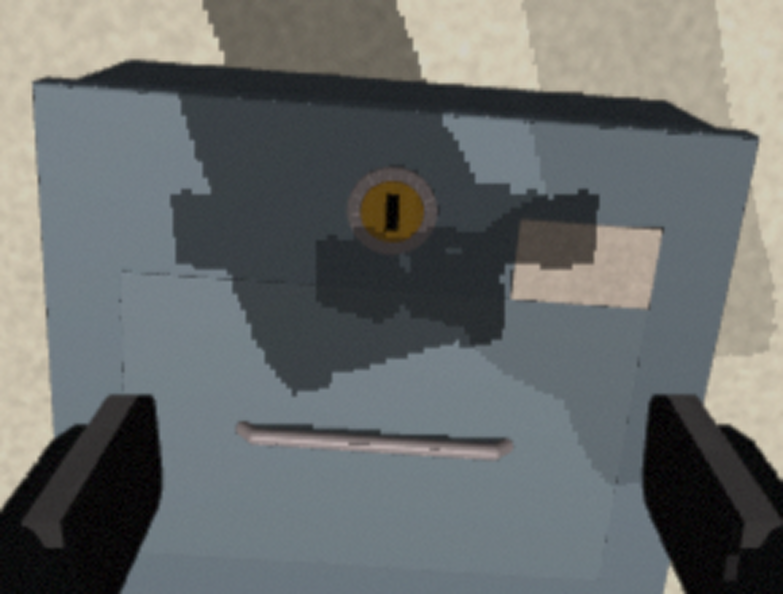

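```bash
python3 - <<'E'
from rig import *
from h import *
m=np.load("lock0.npy",allow_pickle=True).item()
f=lambda u,v:onplane(m,(u/2.7+170,v/2.7+110),.097)
a,b=f(35,80),f(755,135);print(a,b,np.linalg.norm(b-a),"box yaw",np.degrees(np.arctan2(b[1]-a[1],b[0]-a[0]))-90)
h1,h2=f(245,430),f(500,452);print("handle",np.degrees(np.arctan2((h2-h1)[1],(h2-h1)[0]))-90)
K=[.556,-.2213];yaw=np.radians(96)
move_ptp([*K,.15],down(yaw)); move_linear([*K,.063],velocity=.1);pause(.2)
o=get_obs();print(o["t"],o["tcp_pos"],o["contact_force"])
command_gripper(0.0,force=70);pause(.2)
o=get_obs();print(o["t"],o["tcp_pos"],o["contact_force"],o["gripper_width"],o["orientation"])
cv2.imwrite("pics/g.png",camera("wrist"))
E
```

```text
[0.48466162 0.0218811  0.097     ] [0.50266821 0.26285773 0.097     ] 0.24164844534114288 box yaw -4.273393228743245
handle -5.5297551148319
6.7583 [ 0.55650875 -0.22148572  0.06373426] [-1.05174483  0.55124793  0.53394726]
7.6333 [ 0.55606668 -0.22135416  0.06309832] [ 0.30192846 -0.0821841   1.43511817] 0.009202672644476212 [-0.08232064  1.56904845  0.08213555]
```

View pics/g.png

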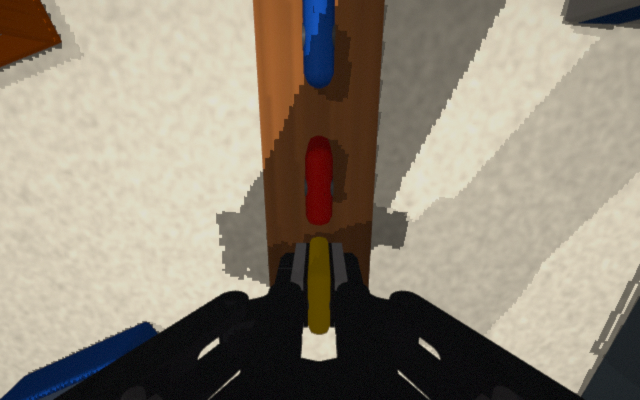

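```bash
python3 - <<'E'
from rig import *
from h import *
m=camera_model("wrist");o=get_obs();im=cv2.imread("pics/g.png");hsv=cv2.cvtColor(im,cv2.COLOR_BGR2HSV)
mk=cv2.inRange(hsv,(18,120,30),(36,255,255));k,l,st,ce=cv2.connectedComponentsWithStats(mk)
for j in range(1,k):
    if st[j,4]>200: print(st[j],ce[j])
e=onplane(m,(319,333.5),.0855);b=onplane(m,(319,236.5),.0855);print("+x end top",e,"-x end if top",b)
T=R.from_rotvec(o["orientation"]).as_matrix();print("in tool",T.T@(e-o["tcp_pos"]),T.T@(b-o["tcp_pos"]))
cv2.imwrite("pics/g2.png",cv2.resize(im[220:350,260:380],None,fx=4.5,fy=4.5,interpolation=cv2.INTER_NEAREST))
E
```

```text
[ 307  236   24   98 2106] [318.62203229 285.27587844]
+x end top [ 0.56886824 -0.22002717  0.0855    ] -x end if top [ 0.52491312 -0.22468547  0.0855    ]
in tool [-2.24379476e-02 -2.36446789e-05  1.28738691e-02] [-2.24435981e-02 -6.23707300e-05 -3.13273836e-02]
```

View pics/g2.png

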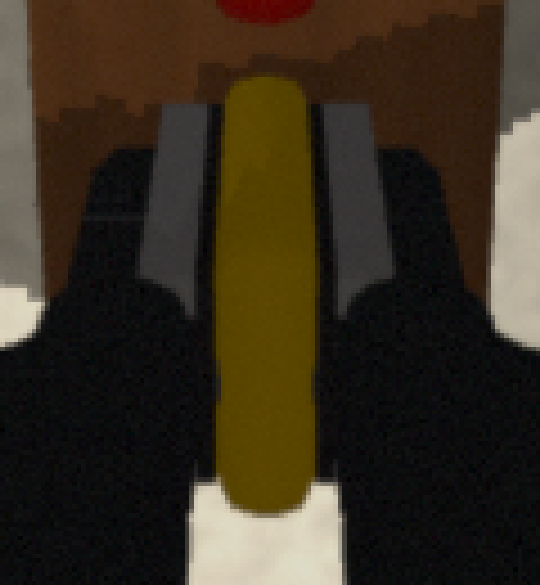

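```bash
python3 - <<'E'
from rig import *
from h import *
L=[.5287,.1397];yaw=np.radians(87.6)
o=get_obs();p=o["tcp_pos"]
move_linear([.556,-.2213,.063+.08],velocity=.1)
move_ptp([.54,-.0,.22],down(yaw))
move_ptp([*L,.18],down(yaw));pause(.2)
move_linear([*L,.156],velocity=.08);pause(.3)
o=get_obs();print(o["t"],o["tcp_pos"],o["contact_force"],o["wrist_torque"],o["gripper_width"],o["orientation"],down(yaw))
m=camera_model("wrist");im=camera("wrist");cv2.imwrite("pics/h.png",im);np.save("hov.npy",m,allow_pickle=True)
cv2.imwrite("pics/h2.png",cv2.resize(im[180:350,220:420],None,fx=3.5,fy=3.5,interpolation=cv2.INTER_NEAREST))
cv2.imwrite("pics/hs.png",cv2.resize(camera("scene")[120:240,290:410],None,fx=5,fy=5,interpolation=cv2.INTER_CUBIC))
E
```

```text
11.15 [0.5290265  0.13981579 0.1564798 ] [ 0.01074484 -1.06700553 -0.27553915] [ 0.04129088 -0.02791641 -0.01052185] 0.009319561151413639 [ 0.03307047  1.56960192 -0.03265592] [ 0.03289825  1.57054594 -0.03289825]
```

View pics/h2.png

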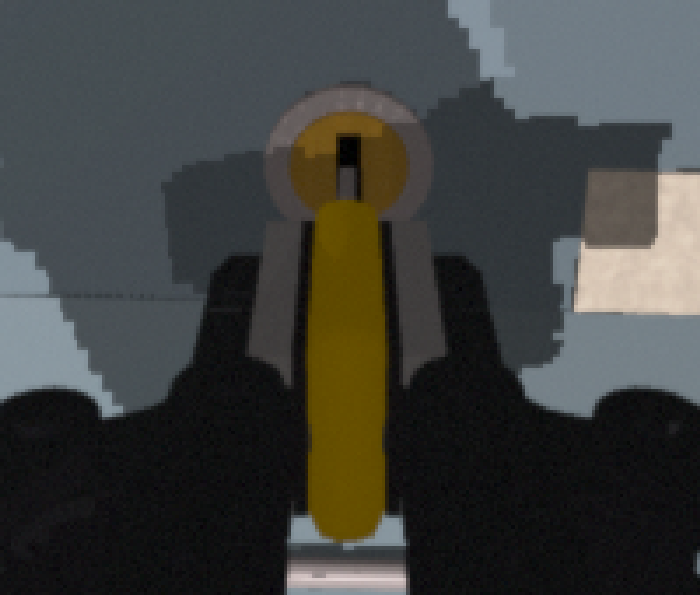

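View pics/hs.png

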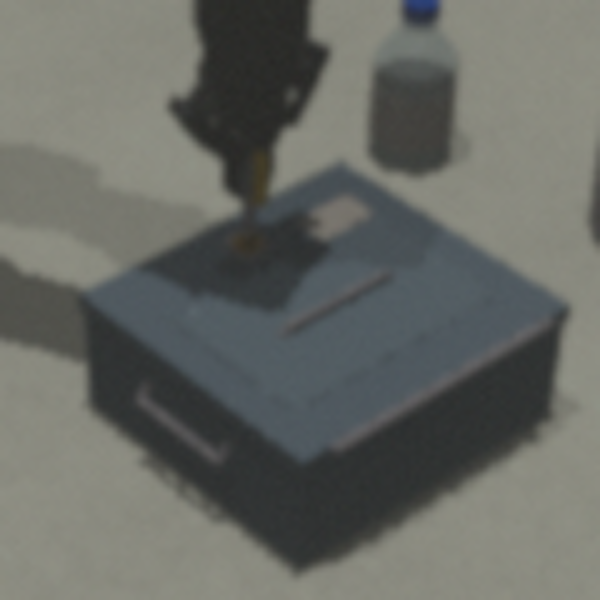

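```bash
cat > ins.py <<'E'
from rig import *
from h import *
def st(f0):
    o=get_obs();f=o["contact_force"]-f0;return o,f
E
python3 - <<'E'
from ins import *
m=np.load("hov.npy",allow_pickle=True).item()
g=lambda u,v,z:onplane(m,(u/3.5+220,v/3.5+180),z)
print("blade -x",g(348,167,.1085),"keyway -x end",g(348,135,.0995),"lum",g(348,88,.0995))
o=get_obs();f0=o["contact_force"].copy();t0=o["wrist_torque"].copy();np.save("f0.npy",np.r_[f0,t0])
L=[.5287,.1397]
z=.156
while z>.1305:
    z-=.0007 if z>.143 else .001
    move_linear([*L,z],velocity=.03)
    o,f=st(f0)
    if z<.1515: print(round(z,4),o["tcp_pos"].round(4),f.round(1),(o["wrist_torque"]-t0).round(2),round(o["t"],2))
    if f[2]>7 or np.hypot(f[0],f[1])>8: print("STOP");break
E
```

```text
blade -x [0.52513704 0.14012629 0.1085    ] keyway -x end [0.52275423 0.14024628 0.0995    ] lum [0.51366415 0.14061477 0.0995    ]
0.1511 [0.5286 0.1397 0.151 ] [1.4 0.5 1.4] [-0.02  0.05 -0.03] 13.0
0.1504 [0.5286 0.1397 0.1504] [0.2 1.1 0.5] [0.02 0.08 0.  ] 13.25
0.1497 [0.5286 0.1397 0.1496] [1.4 0.7 0.6] [ 0.02 -0.    0.01] 13.5
0.149 [0.5287 0.1397 0.1489] [1.5 0.4 0.7] [-0.03 -0.   -0.02] 13.75
0.1483 [0.5287 0.1396 0.1483] [ 1.2  0.8 -0. ] [-0.    0.01 -0.05] 14.0
0.1476 [0.5286 0.1397 0.1475] [-0.4  1.6  0.2] [0.03 0.02 0.01] 14.25
0.1469 [0.5286 0.1397 0.1468] [-0.2  1.8  0.6] [0.   0.04 0.01] 14.5
0.1462 [0.5287 0.1397 0.1461] [0.2 1.2 0.4] [0.   0.02 0.02] 14.75
0.1455 [0.5287 0.1397 0.1454] [1.  0.5 0.6] [0.06 0.03 0.03] 15.0
0.1448 [0.5286 0.1397 0.1447] [-0.1  1.  -0.1] [0.01 0.05 0.01] 15.25
0.1441 [0.5286 0.1397 0.144 ] [1.3 0.7 1. ] [-0.    0.08  0.01] 15.5
0.1434 [0.5287 0.1397 0.1433] [ 0.3  0.1 -0.4] [-0.05 -0.02  0.01] 15.75
0.1427 [0.5286 0.1397 0.1426] [0.8 1.3 0.2] [-0.03  0.05  0.  ] 16.0
0.1417 [0.5286 0.1397 0.1416] [0.7 0.9 0.7] [ 0.08 -0.03 -0.01] 16.25
0.1407 [0.5286 0.1397 0.1406] [0.6 1.  0.1] [ 0.03  0.02 -0.02] 16.5
0.1397 [0.5286 0.1397 0.1396] [0.3 1.  0.7] [0.03 0.04 0.03] 16.75
0.1387 [0.5286 0.1397 0.1386] [ 0.8  0.8 -0.4] [ 0.03 -0.02 -0.02] 17.0
0.1377 [0.5286 0.1397 0.1376] [ 0.9  1.  -0.2] [ 0.01  0.03 -0.  ] 17.25
0.1367 [0.5286 0.1397 0.1366] [-0.1  1.6  1.2] [0.03 0.06 0.  ] 17.5
0.1357 [0.5286 0.1397 0.1356] [0.3 1.  0.2] [ 0.02 -0.05 -0.01] 17.75
0.1347 [0.5286 0.1397 0.1346] [ 1.1  0.7 -0.3] [-0.01  0.03  0.01] 18.0
0.1337 [0.5286 0.1397 0.1336] [0.3 0.4 0.1] [-0.04 -0.02  0.01] 18.25
0.1327 [0.5286 0.1397 0.1326] [0.6 1.  0.7] [0.   0.03 0.03] 18.5
0.1317 [0.5286 0.1397 0.1316] [ 0.1  1.6 -0.6] [0.01 0.03 0.03] 18.75
0.1307 [0.5286 0.1397 0.1306] [0.4 1.3 0.9] [-0.    0.05  0.07] 19.0
0.1297 [0.5286 0.1397 0.1296] [-0.   0.7  0.8] [0.02 0.03 0.06] 19.25
```

```bash
python3 - <<'E'
from ins import *
F=np.load("f0.npy");f0,t0=F[:3],F[3:]
L=[.5287,.1397];z=.1297
while z>.117:
    z-=.0008 if z>.1245 else .0004
    move_linear([*L,z],velocity=.03)
    o,f=st(f0)
    print(round(z,4),o["tcp_pos"].round(4),f.round(1),(o["wrist_torque"]-t0).round(2),round(o["t"],2))
    if f[2]>10 or np.hypot(f[0],f[1])>8: print("STOP");break
E
```

```text
0.1289 [0.5286 0.1397 0.1289] [0.3 0.7 0. ] [-0.02  0.06 -0.04] 19.5
0.1281 [0.5289 0.1397 0.1285] [-0.5  1.1  3.1] [0.01 0.17 0.01] 19.75
0.1273 [0.5289 0.1398 0.1276] [-0.7  0.5  3.2] [-0.    0.12  0.03] 20.0
0.1265 [0.5289 0.1397 0.1266] [0.7 0.1 3. ] [ 0.02  0.08 -0.01] 20.25
0.1257 [0.5289 0.1398 0.1258] [0.5 0.7 4. ] [-0.1   0.06  0.  ] 20.5
0.1249 [0.5289 0.1398 0.125 ] [-0.4  1.5  4. ] [-0.01  0.06 -0.02] 20.75
0.1241 [0.5289 0.1398 0.1242] [0.1 1.2 4.8] [-0.    0.03 -0.06] 21.0
0.1237 [0.5289 0.1397 0.1238] [0.  0.5 4.4] [ 0.04  0.07 -0.01] 21.25
0.1233 [0.5288 0.1398 0.1234] [0.2 1.4 4.6] [0.   0.02 0.01] 21.5
0.1229 [0.5288 0.1397 0.123 ] [-0.1  1.1  5.8] [ 0.03 -0.02 -0.  ] 21.75
0.1225 [0.5288 0.1397 0.1229] [0.4 1.7 7.2] [-0.11  0.12 -0.02] 22.0
0.1221 [0.5289 0.1398 0.1229] [-0.8  0.1  8.4] [-0.06  0.15 -0.01] 22.25
0.1217 [0.5289 0.1398 0.1228] [-0.7  0.5 10.7] [-0.16  0.41  0.  ] 22.5
STOP
```

```bash
python3 - <<'E'
from ins import *
F=np.load("f0.npy");f0,t0=F[:3],F[3:]
L=[.5288,.1397];z=.1219
d=87.6
print(inverse_kinematics([*L,z],down(np.radians(7))),get_obs()["qpos"])
while d>40:
    d-=2.5
    move_linear([*L,z],down(np.radians(d)),velocity=.02)
    o,f=st(f0)
    Rm=R.from_rotvec(o["orientation"]).as_matrix();a=np.degrees(np.arctan2(Rm[1,1],Rm[0,1]))
    print(d,round(a,1),o["tcp_pos"].round(4),f.round(1),(o["wrist_torque"]-t0).round(2),round(o["t"],2))
    if f[2]>16 or f[2]<3 or np.hypot(f[0],f[1])>10 or abs((o["wrist_torque"]-t0)[2])>.3: print("STOP");break
E
```

```text
[-0.42316465  0.40598903  0.17656814  1.70325178 -0.08055195  1.0394265
 -0.09763166] [-0.20745422  0.40728634 -0.10845733  1.69374203  0.04977219  1.04252845
  1.19672333]
85.1 85.1 [0.529  0.1398 0.1229] [-0.6  0.3  8.6] [-0.07  0.25  0.04] 22.75
82.6 82.6 [0.5291 0.14   0.1229] [-0.5  1.4  9.2] [-0.    0.25  0.02] 23.0
80.1 80.1 [0.5292 0.1403 0.1229] [ 0.2 -0.1  8.7] [0.11 0.18 0.02] 23.25
77.6 77.6 [0.5293 0.1405 0.1229] [-0.6  0.9  8.5] [0.17 0.12 0.02] 23.5
75.1 75.1 [0.5293 0.1407 0.1229] [0.6 1.4 8.1] [0.21 0.15 0.09] 23.75
72.6 72.6 [0.5294 0.1407 0.1229] [-0.6  1.9  8.1] [0.23 0.12 0.1 ] 24.0
70.1 70.1 [0.5294 0.1407 0.1229] [0.2 2.8 8.4] [0.23 0.06 0.06] 24.25
67.6 67.6 [0.5294 0.1407 0.1229] [-0.3  2.4  7.8] [ 0.24 -0.    0.05] 24.5
65.1 65.2 [0.5295 0.1408 0.1229] [0.3 2.3 7.7] [0.25 0.05 0.12] 24.75
62.599999999999994 62.7 [0.5295 0.1408 0.1229] [0.4 1.8 7.4] [0.26 0.01 0.11] 25.0
60.099999999999994 60.1 [0.5295 0.1408 0.1229] [0.5 2.5 8. ] [0.21 0.06 0.11] 25.25
57.599999999999994 57.6 [0.5296 0.1408 0.1229] [0.7 1.2 7.4] [ 0.22 -0.01  0.08] 25.5
55.099999999999994 55.2 [0.5295 0.1409 0.1229] [0.9 0.8 8.2] [0.22 0.02 0.09] 25.75
52.599999999999994 52.6 [0.5296 0.1409 0.1229] [0.9 2.  8. ] [ 0.27 -0.03  0.09] 26.0
50.099999999999994 50.2 [0.5296 0.1409 0.1229] [0.7 1.2 8.4] [ 0.23 -0.02  0.08] 26.25
47.599999999999994 47.6 [0.5297 0.1409 0.1229] [1.6 2.2 8.3] [ 0.26 -0.02  0.05] 26.5
45.099999999999994 45.2 [0.5297 0.141  0.1229] [0.7 1.8 8.9] [ 0.24 -0.09  0.1 ] 26.75
42.599999999999994 42.7 [0.5298 0.141  0.1229] [0.  2.7 7.8] [ 0.29 -0.03  0.09] 27.0
40.099999999999994 40.2 [0.5298 0.141  0.1229] [0.6 2.3 7.9] [ 0.28 -0.08  0.06] 27.25
37.599999999999994 37.7 [0.5298 0.141  0.1229] [0.4 2.7 7.2] [ 0.28 -0.11  0.07] 27.5
```

```bash
python3 - <<'E'
from ins import *
F=np.load("f0.npy");f0,t0=F[:3],F[3:]
L=[.5288,.1397];z=.1219
d=37.6
while d>8:
    d-=2.
    move_linear([*L,z],down(np.radians(d)),velocity=.02)
    o,f=st(f0)
    Rm=R.from_rotvec(o["orientation"]).as_matrix();a=np.degrees(np.arctan2(Rm[1,1],Rm[0,1]))
    print(d,round(a,1),o["tcp_pos"].round(4),f.round(1),(o["wrist_torque"]-t0).round(2),round(o["t"],2))
    if f[2]>16 or f[2]<2 or np.hypot(f[0],f[1])>10 or abs((o["wrist_torque"]-t0)[2])>.25: print("STOP");break
cv2.imwrite("pics/t.png",camera("wrist"))
E
```

```text
35.6 35.7 [0.5299 0.141  0.1229] [1.7 1.6 7.1] [ 0.3  -0.09  0.08] 27.75
33.6 33.7 [0.5299 0.141  0.1229] [1.3 2.9 7.7] [ 0.3  -0.19  0.11] 28.0
31.6 31.7 [0.5299 0.141  0.1229] [0.6 2.7 7.5] [ 0.27 -0.17  0.09] 28.25
29.6 29.7 [0.5299 0.141  0.1229] [1.3 2.  7.2] [ 0.38 -0.18  0.06] 28.5
27.6 27.7 [0.53   0.141  0.1229] [2.  2.  7.7] [ 0.32 -0.22  0.14] 28.75
25.6 25.7 [0.53   0.141  0.1229] [1.2 3.  7.6] [ 0.29 -0.24  0.12] 29.0
23.6 23.7 [0.53   0.141  0.1229] [0.6 2.  6.7] [ 0.31 -0.19  0.08] 29.25
21.6 21.7 [0.5301 0.1411 0.123 ] [1.9 2.7 7.5] [ 0.33 -0.2   0.09] 29.5
19.6 19.7 [0.5301 0.1411 0.1229] [0.5 3.  6.5] [ 0.32 -0.19  0.11] 29.75
17.6 17.7 [0.5301 0.141  0.1229] [1.5 2.3 7. ] [ 0.28 -0.2   0.05] 30.0
15.600000000000001 15.7 [0.5301 0.141  0.1229] [2.8 2.8 6.3] [ 0.29 -0.25  0.09] 30.25
13.600000000000001 13.7 [0.5302 0.141  0.1229] [1.3 2.6 7. ] [ 0.32 -0.23  0.11] 30.5
11.600000000000001 11.7 [0.5302 0.141  0.1229] [1.9 2.9 5.4] [ 0.29 -0.2   0.11] 30.75
9.600000000000001 9.7 [0.5302 0.141  0.1229] [3.1 2.4 5.6] [ 0.35 -0.27  0.09] 31.0
7.600000000000001 7.6 [0.5302 0.141  0.1229] [1.7 1.2 6.3] [ 0.35 -0.29  0.1 ] 31.25
```

View pics/t.png

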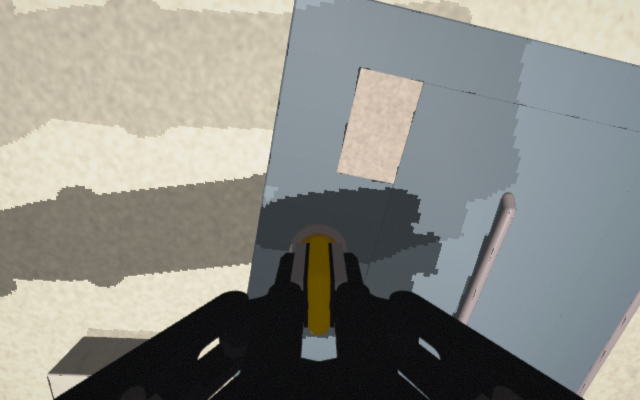

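```bash
python3 - <<'E'
from ins import *
F=np.load("f0.npy");f0,t0=F[:3],F[3:]
for d,L,z in((5.6,[.5288,.1397],.1219),(4,[.5290,.1399],.1219),(4,[.5297,.1406],.1222),(4,[.5302,.141],.1226)):
    move_linear([*L,z],down(np.radians(d)),velocity=.02);pause(.1)
    o,f=st(f0)
    print(d,o["tcp_pos"].round(4),f.round(1),(o["wrist_torque"]-t0).round(2),round(o["t"],2))
command_gripper(.085);pause(.1)
o,f=st(f0);print(o["tcp_pos"].round(4),f.round(1),o["gripper_width"],o["t"])
move_linear([.5302,.141,.19],velocity=.1);pause(.3)
o,f=st(f0);print(o["tcp_pos"].round(4),f.round(1),o["t"])
cv2.imwrite("pics/u.png",camera("wrist"));cv2.imwrite("pics/us.png",cv2.resize(camera("scene")[120:240,290:410],None,fx=5,fy=5,interpolation=cv2.INTER_CUBIC))
E
```

```text
5.6 [0.5303 0.141  0.1229] [2.4 2.1 6.1] [ 0.3  -0.33  0.15] 31.65
4 [0.5303 0.141  0.1229] [1.1 1.8 6.3] [ 0.28 -0.22  0.08] 32.0
4 [0.5304 0.1411 0.1229] [-0.2  2.1  7.1] [ 0.07 -0.04  0.07] 32.35
4 [0.5305 0.1411 0.1229] [-0.2  1.3  6.4] [-0.03  0.05  0.1 ] 32.7
[0.53   0.141  0.1225] [0.9 1.8 0.4] 0.08496385522417538 33.5167
[0.5299 0.1409 0.1894] [0.7 0.5 0.7] 34.6417
```

View pics/u.png

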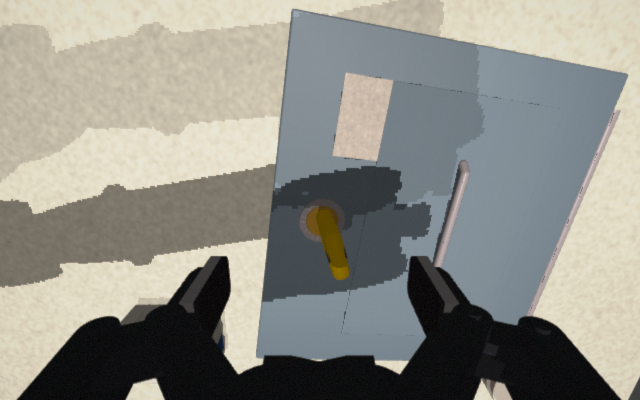

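View pics/us.png

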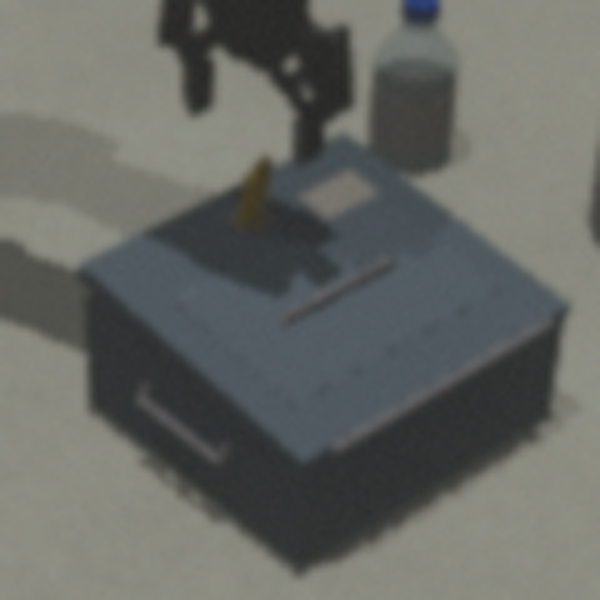

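The scene view shows the lid's front edge raised: the corner went from (80,297) to (80,272). The key is still standing in the lock and turned. I'll back off and measure the lock height and key angle from two wrist positions.

```bash
python3 - <<'E'
from ins import *
move_linear([.53,.141,.27],velocity=.15)
for i,(x,y) in enumerate([(.55,.12),(.55,.20)]):
    move_ptp([x,y,.27],down(np.pi/2)); pause(.1)
    m=camera_model("wrist");im=camera("wrist");cv2.imwrite(f"pics/v{i}.png",im);np.save(f"v{i}.npy",m,allow_pickle=True)
cv2.imwrite("pics/vtop.png",camera("top"))
A=[]
for i in(0,1):
    m=np.load(f"v{i}.npy",allow_pickle=True).item();u,v=proj(m,[.529,.14,.13])[0].astype(int);u0,v0=u-66,v-66
    im=cv2.imread(f"pics/v{i}.png");A.append(cv2.resize(im[v0:v0+132,u0:u0+132],(396,396),interpolation=cv2.INTER_NEAREST));print(u0,v0)
cv2.imwrite("pics/v.png",np.hstack(A))
a,b=cv2.imread("pics/a_top.png"),cv2.imread("pics/vtop.png")
cv2.imwrite("pics/cmp.png",np.vstack([a[90:290,120:520],b[90:290,120:520]]))
print(get_obs()["t"])
E
```

```text
275 101
185 101
37.525
```

View pics/v.png

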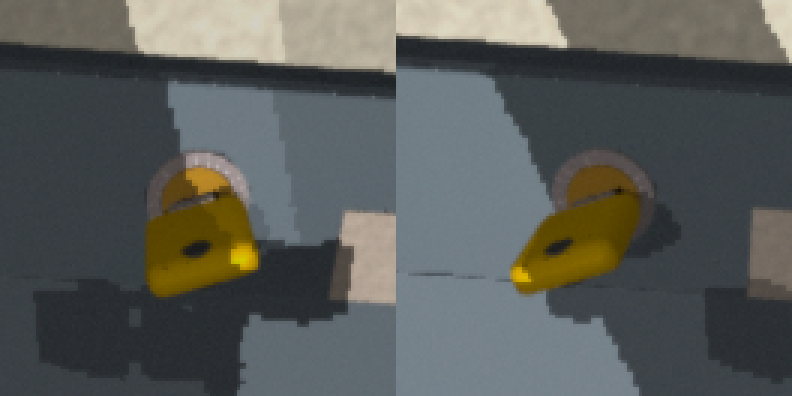

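View pics/cmp.png

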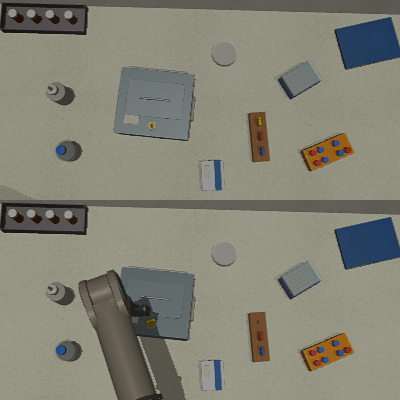

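```bash
python3 - <<'E'
from h import *
ms=[np.load(f"v{i}.npy",allow_pickle=True).item() for i in(0,1)]
def p(i,u,v): return (275+u/3,101+v/3) if i==0 else (185+(u-396)/3,101+v/3)
for n,a,b in(("bezel front pt",(199,151),(604,150)),("bow top end A",(158,297),(524,293)),("bow top end B",(257,268),(612,262)),("bow hole",(197,248),(559,246))):
    c,e=cross([ray(ms[0],p(0,*a)),ray(ms[1],p(1,*b))]);print(n,c.round(4),np.round(e,4))
E
```

```text
bezel front pt [0.5168 0.1403 0.117 ] [0.0002 0.0002]
bow top end A [0.5466 0.1269 0.1653] [0.0002 0.0002]
bow top end B [0.5367 0.1517 0.171 ] [0.0004 0.0004]
bow hole [0.5338 0.1369 0.1644] [0.0001 0.0001]
```

```bash
python3 - <<'E'
from rig import *
print(get_obs()["t"],get_obs()["qd"].round(3)); finish_job()
E
```

```text
37.525 [ 0.004 -0.002 -0.002 -0.    -0.003  0.002  0.001]
the job is handed in; nothing more can be done
```

The box is unlocked: the lid stands ajar with the yellow key left in the lock, and I handed the job in at about 37.5 s. No verdict came back, so this rests on my own measurements.

**Finding and inserting:** I located the key and the lock from two wrist views each. The keyway rested about 2° anticlockwise of square. I felt the key in with small steps. The tumbler started about 5.5 mm before home and gave 3 to 5 N. The collar seated with the tool at z = 0.1229 m, and the push never went above about 11 N.

**Turning and release:** I turned the key about 81° clockwise of square at roughly 0.1 N m while keeping it pressed in, then released it and backed off.

**Last checks:**
- **Lid:** the lock's bezel measured 17–20 mm higher than when shut, a little less than the nominal 22 mm but within picture accuracy. The lid is visibly ajar.
- **Key depth:** the bow's top is at about 0.168 m, which fits a key that is fully home in the raised, tilted lid.
- **Key angle:** I got about 73° from the slot and about 64° from the bow's ends. The two disagree by about 9°, but both are well above the required 46°.
- **Other objects:** the red and blue keys and the bystanders look unmoved in the before and after top views. The arm covers part of the box in the second view, and I judged this by eye only.

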